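# Slide the chassis plate under the marking bridge and punch it

### The job

With the fingertips only, slide the flat plywood chassis plate along the table, never lifting or tipping it, under the low bridge of the marking jig from its open side until the plate lies square against the wooden stop on the far side. Then press the punch on top of the bridge fully down and let it spring back up. Do not press the punch before the plate is home, leave the things standing around where they are, and finish clear of everything.

Things in the scene. Friction and masses are not known exactly. Their poses are not given: they have to be found in the camera images.
- plate: Loose plywood plate, 120 long (its x) x 96 wide (y) x 12 mm thick, about 90 g, flat on the table. Origin: centre of its underside; z up. The same either way round. Two through slots, 12 (x) by 44 mm (y), lie 25 mm either side of the middle; the end strips (31 to 60 mm from the middle) are solid. Slides easily when pushed by its edge (under 2 N).
- jig: Jig fixed to the table. Origin: on the table under the middle of the bridge; x: the way the plate goes in (open side at -x). Aluminium bridge 40 (x) by 144 mm (y), underside 16, top 26 mm up, on two wooden feet 108 mm apart inside. Wooden lead-ins 15 mm high spread from the feet to x = -47 mm, 135 mm apart there. With the plate home its centre is over this origin; it sticks out 40 mm on the open side.
- stop (a point): Middle of the face of the wooden stop that the plate comes to rest against, 60 mm beyond the jig's origin along the jig's x, 8 mm up. The stop is 120 mm wide and 16 mm high.
- punch (a joint): Travel of the spring punch: 0 up, 0.006 m fully down; about 5 N takes it fully down, and it springs back by itself. Moves straight down.
- punch_top (a point): Centre of the top face of the punch, a steel button 30 mm across in a dark housing in the middle of the bridge; pressed straight down.
- body_box: Bystander: small open plywood robot body, 70 x 45 x 40 mm high, with a yellow block inside. Origin: centre of its underside. Leave alone.
- glue: Bystander: glue bottle, 42 mm across, 105 mm high, standing. Origin: centre of its underside. Leave alone.
- motor: Bystander: yellow gear motor with a steel can, 64 x 22 x 19 mm plus the can, 22 mm longer at +x. Origin: centre of the yellow block's underside. Leave alone.
There are look-alikes about, which are no part of the job. Several things have the shape of the plate; the one meant has the colours described above.

How it is judged:
By the outcome, as a careful person would: the job done as asked, in the order asked, and still so for the second after the job is handed in, with the robot touching nothing.
It also fails if it takes over 72 s, if anything falls off the work surface, if the arm or the gripper's body presses on something with over 40 N, if the wrist force passes 120 N, or if a joint passes its speed limit or range.

### The arm

A 6-joint arm with a two-finger parallel gripper is mounted at the origin on the work surface. World frame = base frame: x ahead of the robot, y to its left, z up, the work surface at z = 0. Lengths are in m, angles in rad, forces in N, time in s.
With the tool pointing down it reaches from about 0.35 to 0.775 m from the base axis. Payload 5.5 kg.
Tool frame: the origin (TCP) lies midway between the tips of the shut fingers; the grasp point (between the pads) lies grasp_offset behind it (grasp_offset is the distance from the TCP to the grasp point, in m); z points along the fingers, y is the line along which they close (so a half turn about z gives the same grasp; the last joint's range is limited). The gripper opens to 85 mm and grips with 20 to 120 N. Pads are 22 mm wide; open, the fingers measure 114 mm over their backs; the gripper's body (76 mm by 85 mm) begins 54 mm behind the grasp point. The pads swing forward as they close: fully open they stand 13 mm farther back than shut.
Start: joints at [-1.464, 0.313, 0.046, 1.304, 0, 1.431], TCP at [0.14, -0.558, 0.231] pointing down, gripper open.
Joint ranges: [-2.76, 2.76], [-0.86, 1.69], [-1.03, 1.26], [-2.2, 2.34], [-1.47, 1.5], [-3.14, 3.14]. Speed limits (rad/s): [2.57, 2.57, 3.14, 3.14, 3.14, 3.14].

### API

Orientations are given as a unit quaternion [w, x, y, z].
In Python, from workcell import * gives the robot as it stands.
- The arm moves only by the tool step_arm, never from a script. Its argument "deltas" is a list of rows, each a list of 7 numbers: the shift along the world's x, y, z in mm, then the turn, a rotation vector about the world's x, y, z in degrees, then the gripper's target within -1 to 1 (fully open at 1, half-way at 0, shut at -1). A call has 1 to 5 rows; each row shifts and turns the commanded pose from where the row before left it; what a row does not reach is not made up. A row lasts 1/10 s, in which the tool goes at most 50 mm and 8.59 degrees, less where a joint would pass 70% of its speed; a pose out of reach is approached as far as the arm can. A call is refused whole if a number of a shift passes 50 or a number of a turn 8.59, either way. A call with a gripper value outside its range is refused whole. The fingers move at their own pace and stop on an object; "newtons" is the grip in N (left out, the last holds). Time passes only in rows, so rows that do not move let the fingers close. It gives the time, the measured TCP pose, the force, the opening and the grip force at its end, in the units of the state.
- get_state(): the state, without advancing time (a new reading comes with each control period).
- read_camera(name): name is "scene" or "top" or "wrist"; returns a dict with "image" (420x560x3 uint8, red, green, blue), "z_map" (420x560 float32, m along the optical axis (not along the pixel's ray), 0 where there is no reading), "K" (3x3 intrinsics, pixels), "world_from_camera" (4x4, takes a point from camera to world coordinates). Camera axes: x right, y down, z forward; pixel columns grow to the right and rows downward; lengths in m; the calibration is good to about 2 mm. A picture is of the moment at which its call begins.
- hand_in(): hands the job in; it is judged then, once.
The state is a dict: "clock": time; "joint_pos": joint angles; "qvel": joint speeds; "tau": joint torques, N m; "tcp_pos": TCP position; "orientation": TCP orientation; "wrist_force": force on the tool from outside, world axes, zero at the start; "ft_torque": the same for the moment, N m; "finger_gap": finger opening in m; "grip_force": force on a finger pad.
Only numpy, scipy, OpenCV 4.12 (cv2) and the standard library are available. Lean on these libraries where they do the work, as an engineer would, in place of code of your own. Each camera call takes 0.05 s, during which the arm holds its last target. There are 200 camera calls.

## Working session

There is one attempt and no reset: what is moved stays moved. The work goes in short steps, Python scripts to look and compute and a tool call to move; the robot and the scene stay as the last step left them, time stands still between calls to the robot, and variables do not carry over. Pictures are saved under pics/ and viewed, at most 10 in all, crops included, and the job is handed in when it is done.

Besides the shell and the picture viewer there is one more tool, called after "Request:" as name(argument=value, ...) on one line, values as JSON. step_arm: Moves the arm, as the interface text tells. Its arguments: {"type":"object","properties":{"deltas":{"type":"array","items":{"type":"array","items":{"type":"number"}}},"newtons":{"type":"number"}},"required":["deltas"]}

```bash
mkdir -p pics; cat > h.py <<'E'
from workcell import *
import numpy as np, cv2
def snap(n,f):
    c=read_camera(n); cv2.imwrite('pics/'+f,c['image'][:,:,::-1]); np.savez('/tmp/'+n+'.npz',**c); return c
def pts(c):
    z=c['z_map'];K=c['K'];v,u=np.indices(z.shape)
    P=np.stack([(u-K[0,2])/K[0,0]*z,(v-K[1,2])/K[1,1]*z,z],-1)
    T=c['world_from_camera'];return P@T[:3,:3].T+T[:3,3]
E
python3 - <<'E'
from h import *
a=snap('scene','s1.png');b=snap('top','t1.png')
print(b['world_from_camera'],b['K']); s=get_state();print(s['clock'],s['tcp_pos'],s['orientation'])
E
```

```text
[[-0.01362094 -0.98857235  0.15013056  0.40916613]
 [-0.99974151  0.01619777  0.01595444  0.00739461]
 [-0.0182039  -0.14987444 -0.98853744  0.86402629]
 [ 0.          0.          0.          1.        ]] [[400.81540533   0.         283.3578388 ]
 [  0.         400.81540533 210.05984307]
 [  0.           0.           1.        ]]
0.1 [ 0.1404241  -0.55713427  0.23050017] [-8.07590586e-04  9.92393161e-01  1.23106306e-01  1.89836755e-06]
```

View pics/s1.png

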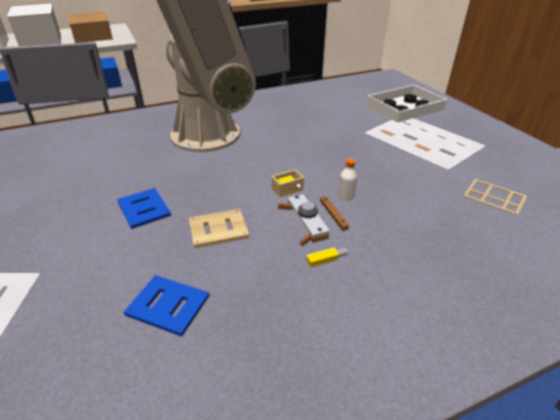

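View pics/t1.png

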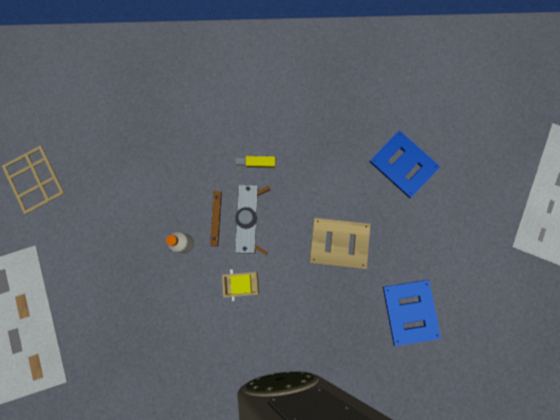

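The top view shows the plywood plate at about (340,244), the bridge at (246,218) with the punch in its middle, and the stop at (215,218). The box at (240,285), motor at (260,161) and glue at (177,242) stand around them, and the blue plates are look-alikes. Next I measure the poses.

```bash
python3 - <<'E'
from h import *
c=dict(np.load('/tmp/top.npz'));P=pts(c)
hsv=cv2.cvtColor(c['image'],cv2.COLOR_RGB2HSV)
K=c['K'];T=c['world_from_camera']
def ray(uv,h):
    uv=np.atleast_2d(uv);d=np.c_[(uv-[K[0,2],K[1,2]])/K[0,0],np.ones(len(uv))]@T[:3,:3].T
    return T[:3,3]+d*((h-T[2,3])/d[:,2])[:,None]
def rect(m,x0,x1,y0,y1,h,name):
    M=np.zeros(m.shape,np.uint8);M[y0:y1,x0:x1]=(m[y0:y1,x0:x1]*255)
    cs,_=cv2.findContours(M,cv2.RETR_EXTERNAL,cv2.CHAIN_APPROX_NONE)
    k=max(cs,key=cv2.contourArea)[:,0,:].astype(float)
    W=ray(k,h)[:,:2]*1000
    r=cv2.minAreaRect(W.astype(np.float32));print(name,np.round(r[0],1),np.round(r[1],1),round(r[2],2),'z',np.median(P[M>0][:,2]).round(4), np.median(hsv[M>0],0))
    print(np.round(cv2.boxPoints(r)))
H,S,V=[hsv[...,i] for i in range(3)]
for u,v in [(340,225),(240,200),(246,218),(215,218),(262,191),(262,250),(177,242),(300,300)]:print((u,v),hsv[v,u],P[v,u].round(4))
rect((S>70)&(H<30)&(V>90),300,380,210,275,.012,'plate')
rect((S<60)&(V>110),225,262,175,262,.026,'bridge')
rect((S>90)&(H<25),205,224,180,255,.016,'stop')
rect((S>80)&(H<35),215,264,265,305,.04,'box')
rect((S>120)&(H>20)&(H<35),240,280,150,172,.019,'motor')
rect((V<90),232,260,204,232,.03,'housing')
E
```

```text
(340, 225) [ 22  99 172] [ 0.5048 -0.0997  0.0084]
(240, 200) [ 98  24 158] [0.5597 0.113  0.0253]
(246, 218) [101  22 127] [0.5182 0.0979 0.0456]
(215, 218) [ 16 176 113] [0.5235 0.1682 0.0133]
(262, 191) [ 16 180 106] [0.5807 0.0667 0.0141]
(262, 250) [ 16 178 109] [0.4537 0.0676 0.012 ]
(177, 242) [11 81 94] [0.4672 0.226  0.0936]
(300, 300) [115  26 109] [ 0.348  -0.0112 -0.0015]
plate [466.4 -97.1] [119.4  94.8] 82.67 z 0.0099 [ 22.  99. 155.]
[[ 412. -150.]
 [ 506. -162.]
 [ 521.  -44.]
 [ 427.  -32.]]
bridge [477.6 102.3] [45.8 56.7] 89.1 z 0.0241 [ 98.  23. 156.]
[[449.  80.]
 [506.  79.]
 [506. 125.]
 [450. 126.]]
stop [523.7 166.8] [ 16.9 117.1] 87.05 z 0.0143 [ 15. 174. 110.]
[[465. 161.]
 [582. 155.]
 [583. 172.]
 [466. 178.]]
box [384.1 110.7] [42.1 70.6] 4.25 z 0.0251 [ 28.  155.5 162. ]
[[361. 144.]
 [366.  74.]
 [408.  77.]
 [403. 147.]]
motor [646.3  70.5] [61.3 22.4] 88.94 z 0.0167 [ 30. 255. 180.]
[[635.  40.]
 [657.  40.]
 [658. 101.]
 [636. 101.]]
housing [521.2 100.4] [46.4 42.4] 52.52 z 0.0362 [111.  34.  64.]
[[490.  95.]
 [524.  69.]
 [552. 106.]
 [518. 132.]]
```

```bash
cat >> h.py <<'E'
def ray(c,uv,h):
    K=c['K'];T=c['world_from_camera'];uv=np.atleast_2d(uv)
    d=np.c_[(uv-[K[0,2],K[1,2]])/K[0,0],np.ones(len(uv))]@T[:3,:3].T
    return T[:3,3]+d*((h-T[2,3])/d[:,2])[:,None]
def rect(c,m,box,h,name):
    x0,x1,y0,y1=box;M=np.zeros(m.shape,np.uint8);M[y0:y1,x0:x1]=m[y0:y1,x0:x1]*255
    k=np.argwhere(M>0)[:,::-1].astype(float)
    r=cv2.minAreaRect((ray(c,k,h)[:,:2]*1000).astype(np.float32));print(name,np.round(r[0],1),np.round(r[1],1),round(r[2],2))
E
python3 - <<'E'
from h import *
c=dict(np.load('/tmp/top.npz'));hsv=cv2.cvtColor(c['image'],cv2.COLOR_RGB2HSV);H,S,V=[hsv[...,i] for i in range(3)]
m=cv2.morphologyEx(((S<40)&(V>125)).astype(np.uint8),cv2.MORPH_OPEN,np.ones((3,3)))
rect(c,m,(232,262,178,202),.026,'bridge far');rect(c,m,(232,262,234,258),.026,'bridge near');rect(c,m,(232,262,178,258),.026,'bridge')
w=(S>90)&(H<25)
for b in [(256,275,180,200),(256,275,240,258)]: rect(c,w,b,.015,'leadin')
P=pts(c);q=P[212:224,240:252,2];print('punch z',np.percentile(q,[10,50,90]))
o=np.argwhere((V<85)&(P[...,2]>.02))
o=o[(o[:,0]>200)&(o[:,0]<235)&(o[:,1]>230)&(o[:,1]<262)][:,::-1].astype(np.float32)
e=cv2.minEnclosingCircle(o);print(e,ray(c,e[0],.035))
E
```

```text
bridge far [574.6  97.8] [38.5 34.7] 89.04
bridge near [468.1 103.2] [40.1 37.6] 89.12
bridge [521.  100.3] [ 40.7 143.3] 86.82
leadin [583.3  64.3] [ 8.9 28.1] 26.1
leadin [454.3  70.4] [27.   6.2] 57.41
punch z [0.04365827 0.04579654 0.04788391]
((245.64285278320312, 217.5), 10.932642936706543) [[0.52063642 0.09981873 0.035     ]]
```

Request:
step_arm(deltas=[[40, 40, 0, 0, 0, 8.5, 1], [40, 40, 0, 0, 0, 8.5, 1], [40, 40, 0, 0, 0, 8.5, 1], [40, 40, 0, 0, 0, 8.5, 1], [40, 40, 0, 0, 0, 8.5, 1]])

```text
clock: 0.6
tcp_pos: [0.3181, -0.3791, 0.231]
orientation: [-0.0, 0.879, 0.477, 0.0]
wrist_force: [1.0, -0.1, 0.1]
finger_gap: 0.0855
grip_force: 0.0
```

Request:
step_arm(deltas=[[5, 28, 0, 0, 0, 8.57, 1], [5, 28, 0, 0, 0, 8.57, 1], [5, 28, 0, 0, 0, 8.57, 1], [5, 28, 0, 0, 0, 8.57, 1], [5, 28, 0, 0, 0, 8.57, 1]])

```text
clock: 1.1
tcp_pos: [0.3421, -0.2394, 0.231]
orientation: [-0.0, 0.644, 0.765, 0.0]
wrist_force: [0.6, 1.2, -0.4]
finger_gap: 0.085
grip_force: 0.0
```

Request:
step_arm(deltas=[[0, 25, 0, 0, 0, 8.57, 1], [0, 25, 0, 0, 0, 8.57, 1], [0, 25, 0, 0, 0, 8.57, 1], [0, 25, 0, 0, 0, 8.57, 1], [0, 25, 0, 0, 0, 8.57, 1]])

```text
clock: 1.6
tcp_pos: [0.3418, -0.1147, 0.231]
orientation: [-0.0, 0.32, 0.947, 0.0]
wrist_force: [0.1, 0.3, 0.2]
finger_gap: 0.0854
grip_force: 0.0
```

Request:
step_arm(deltas=[[0, 0, -20, 0, 0, 8.57, 1], [0, 0, -30, 0, 0, 8.57, 1], [0, 0, -30, 0, 0, 8.57, 1], [0, 0, -30, 0, 0, 8.57, 1], [0, 0, 0, 0, 0, 0, 1]])

```text
clock: 2.1
tcp_pos: [0.3392, -0.114, 0.1182]
orientation: [-0.003, 0.029, 1.0, 0.002]
wrist_force: [-0.5, -0.2, -0.3]
finger_gap: 0.0857
grip_force: 0.0
```

Request:
step_arm(deltas=[[20, 10, -20, 0, 0, 0, 1], [15, 8, -30, 0, 0, 0, 1], [0, 0, -30, 0, 0, 0, 1], [0, 0, -25, 0, 0, 0, 1], [0, 0, 0, 0, 0, 0, 1]])

```text
clock: 2.6
tcp_pos: [0.3756, -0.097, 0.015]
orientation: [-0.002, 0.031, 1.0, 0.001]
wrist_force: [-0.3, 0.5, -0.2]
finger_gap: 0.0851
grip_force: 0.0
```

```bash
python3 - <<'E'
from h import *
s=get_state();print(s['tcp_pos'],s['orientation'],s['wrist_force'],s['joint_pos'])
w=snap('wrist','w1.png');snap('scene','s2.png')
E
```

```text
[ 0.37561582 -0.09695853  0.01495594] [-0.00220691  0.03102474  0.99951563  0.00104591] [-0.34288953  0.46130986 -0.15076983] [-4.60382979e-01  1.66983511e-01 -7.41864727e-01  6.66832080e-01
  6.45515391e-05 -3.98323521e-01]
```

View pics/w1.png

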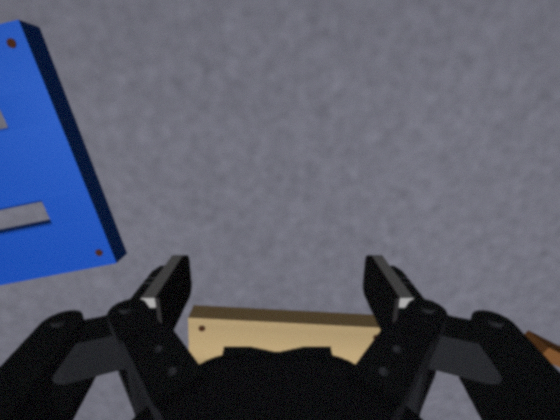

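The wrist view shows both fingertips at (180,280) and (375,280), just outside the plate's near edge at row 310. The blue plate is clear at the left. Next I go down in small steps to find the tip height.

Request:
step_arm(deltas=[[0, 0, -7, 0, 0, 0, 1], [0, 0, -6, 0, 0, 0, 1], [0, 0, -4, 0, 0, 0, 1], [0, 0, -2, 0, 0, 0, 1], [0, 0, 0, 0, 0, 0, 1]])

```text
clock: 3.2
tcp_pos: [0.377, -0.0978, -0.0028]
orientation: [-0.0, 0.03, 1.0, 0.0]
wrist_force: [0.2, 0.5, -0.3]
finger_gap: 0.0854
grip_force: 0.0
```

Request:
step_arm(deltas=[[0, 0, -2, 0, 0, 0, 1], [0, 0, -1, 0, 0, 0, 1], [0, 0, 0, 0, 0, 0, 1]])

```text
clock: 3.5
tcp_pos: [0.3772, -0.0978, -0.0058]
orientation: [-0.0, 0.03, 1.0, 0.0]
wrist_force: [0.7, -0.4, -0.3]
finger_gap: 0.0852
grip_force: 0.0
```

Request:
step_arm(deltas=[[10, 0, -2, 0, 0, 0, 1], [10, 0, 0, 0, 0, 0, 1], [10, 0, 0, 0, 0, 0, 1], [7, 0, 0, 0, 0, 0, 1], [7, 0, 0, 0, 0, 0, 1]])

```text
clock: 4.0
tcp_pos: [0.4219, -0.0977, -0.0078]
orientation: [-0.0, 0.029, 1.0, 0.0]
wrist_force: [-1.2, -0.0, 0.5]
finger_gap: 0.0855
grip_force: 0.4
```

Request:
step_arm(deltas=[[6, 0, 0, 0, 0, 0, 1], [6, 0, 0, 0, 0, 0, 1], [6, 0, 0, 0, 0, 0, 1], [4, 0, 0, 0, 0, 0, 1], [0, 0, 0, 0, 0, 0, 1]])

```text
clock: 4.5
tcp_pos: [0.4441, -0.098, -0.0076]
orientation: [0.0, 0.029, 1.0, -0.0]
wrist_force: [-0.5, 0.5, -0.1]
finger_gap: 0.0849
grip_force: 0.0
```

```bash
python3 - <<'E'
from h import *
s=get_state();print(s['tcp_pos'],s['wrist_force'])
c=snap('top','t2.png')
E
```

```text
[ 0.44410099 -0.09800507 -0.00756653] [-0.45731357  0.45862622 -0.13319336]
```

View pics/t2.png

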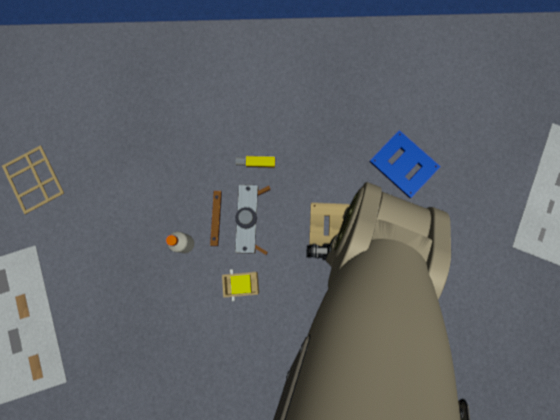

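The plate's far edge is at row 203 and its left edge at column 310, and it looks square; the arm hides the rest. I'll push the last few millimetres, back off, lift and measure.

Request:
step_arm(deltas=[[4, 0, 0, 0, 0, 0, 1], [3, 0, 0, 0, 0, 0, 1], [0, 0, 0, 0, 0, 0, 1], [-15, 0, 0, 0, 0, 0, 1], [-15, 0, 10, 0, 0, -8.5, 1]])

```text
clock: 5.05
tcp_pos: [0.4194, -0.0976, 0.0016]
orientation: [-0.001, 0.105, 0.994, 0.0]
wrist_force: [0.0, -0.3, 0.1]
finger_gap: 0.0854
grip_force: 0.0
```

Request:
step_arm(deltas=[[-5, -35, 40, 0, 0, -8.5, 1], [0, -40, 40, 0, 0, -8.5, 1], [0, -40, 30, 0, 0, -8.5, 1], [0, -40, 0, 0, 0, -8.5, 1], [20, -30, 0, 0, 0, -8.5, 1]])

```text
clock: 5.55
tcp_pos: [0.4349, -0.2787, 0.1069]
orientation: [0.001, 0.461, 0.887, -0.001]
wrist_force: [0.0, 0.9, 0.0]
finger_gap: 0.0858
grip_force: 0.0
```

```bash
cat > plate.py <<'E'
from h import *
import sys
c=read_camera('top');hsv=cv2.cvtColor(c['image'],cv2.COLOR_RGB2HSV);H,S,V=[hsv[...,i] for i in range(3)]
m=((S>70)&(S<140)&(H>17)&(H<30)&(V>90)).astype(np.uint8);m=cv2.morphologyEx(m,cv2.MORPH_OPEN,np.ones((3,3)))
rect(c,m,tuple(map(int,sys.argv[1:5])),.012,'plate')
cv2.imwrite('pics/tc_%d.png'%(get_state()['clock']*10),c['image'][:,:,::-1])
s=get_state();print(s['clock'],s['tcp_pos'],s['orientation'])
E
python3 plate.py 300 385 190 275
```

```text
plate [509.4 -94.7] [119.1  95.2] 86.61
5.6 [ 0.43943195 -0.2837815   0.10654745] [ 0.00422787  0.46405664  0.88579417 -0.00150083]
```

Request:
step_arm(deltas=[[13, 18, 0, 0, 0, -8.5, 1], [13, 19, 0, 0, 0, -8.5, 1], [13, 19, 0, 0, 0, -8.5, 1], [13, 19, -10, 0, 0, -8.5, 1], [13, 17, -20, 0, 0, -3.8, 1]])

```text
clock: 6.1
tcp_pos: [0.5023, -0.1836, 0.0762]
orientation: [0.002, 0.722, 0.692, 0.001]
wrist_force: [0.4, -1.0, 0.1]
finger_gap: 0.0853
grip_force: 0.0
```

Request:
step_arm(deltas=[[0, 0, -30, 0, 0, 0, 1], [0, 0, -25, 0, 0, 0, 1], [0, 0, -10, 0, 0, 0, 1], [0, 0, 0, 0, 0, 0, 1]])

```text
clock: 6.5
tcp_pos: [0.4993, -0.1832, 0.0087]
orientation: [-0.002, 0.72, 0.694, -0.0]
wrist_force: [-0.2, 0.5, 1.4]
finger_gap: 0.0854
grip_force: 0.0
```

Request:
step_arm(deltas=[[3, 0, -10, 0, 0, -1, 1], [2, 0, -6, 0, 0, 0, 1], [0, 5, 0, 0, 0, 0, 1], [0, 5, 0, 0, 0, 0, 1], [0, 5, 0, 0, 0, 0, 1]])

```text
clock: 7.0
tcp_pos: [0.5057, -0.1686, -0.0054]
orientation: [0.0, 0.726, 0.687, 0.0]
wrist_force: [0.9, 0.9, 0.3]
finger_gap: 0.0853
grip_force: 0.0
```

Request:
step_arm(deltas=[[0.5, 9, 0, 0, 0, 0, 1], [0.5, 9, 0, 0, 0, 0, 1], [0.5, 9, 0, 0, 0, 0, 1], [0.5, 9, 0, 0, 0, 0, 1], [0.5, 9, 0, 0, 0, 0, 1]])

```text
clock: 7.5
tcp_pos: [0.5081, -0.1231, -0.0058]
orientation: [0.0, 0.726, 0.687, 0.0]
wrist_force: [-0.3, -1.2, 0.6]
finger_gap: 0.0854
grip_force: 0.5
```

Request:
step_arm(deltas=[[0.5, 9, 0, 0, 0, 0, 1], [0.5, 9, 0, 0, 0, 0, 1], [0.5, 7, 0, 0, 0, 0, 1], [0.5, 5, 0, 0, 0, 0, 1], [0, 0, 0, 0, 0, 0, 1]])

```text
clock: 8.0
tcp_pos: [0.5099, -0.0931, -0.006]
orientation: [-0.0, 0.726, 0.688, 0.0]
wrist_force: [0.1, 0.4, -0.2]
finger_gap: 0.0855
grip_force: 0.0
```

```bash
python3 plate.py 265 330 190 275; ls pics
```

```text
plate [513.7 -16.5] [108.7  94.9] 86.88
8.05 [ 0.50994321 -0.09351966 -0.00599492] [-1.94890811e-04  7.26240119e-01  6.87441089e-01  3.62996397e-05]
s1.png
s2.png
t1.png
t2.png
tc_56.png
tc_80.png
w1.png
```

Request:
step_arm(deltas=[[0.5, 8, 0, 0, 0, 0, 1], [0.5, 8, 0, 0, 0, 0, 1], [0.5, 8, 0, 0, 0, 0, 1], [0.5, 8, 0, 0, 0, 0, 1], [0.5, 8, 0, 0, 0, 0, 1]])

```text
clock: 8.55
tcp_pos: [0.5125, -0.0531, -0.0059]
orientation: [-0.0, 0.726, 0.687, 0.0]
wrist_force: [0.9, -0.9, -0.8]
finger_gap: 0.085
grip_force: 0.2
```

Request:
step_arm(deltas=[[0.5, 8, 0, 0, 0, 0, 1], [0.5, 8, 0, 0, 0, 0, 1], [0.5, 8, 0, 0, 0, 0, 1], [0.5, 8, 0, 0, 0, 0, 1], [0.5, 8, 0, 0, 0, 0, 1]])

```text
clock: 9.05
tcp_pos: [0.5151, -0.0133, -0.0059]
orientation: [0.0, 0.726, 0.687, 0.0]
wrist_force: [-0.4, -0.1, -0.8]
finger_gap: 0.0856
grip_force: 0.2
```

Request:
step_arm(deltas=[[0.5, 8, 0, 0, 0, 0, 1], [0.5, 8, 0, 0, 0, 0, 1], [0.5, 6, 0, 0, 0, 0, 1], [0, 5, 0, 0, 0, 0, 1], [0, 0, 0, 0, 0, 0, 1]])

```text
clock: 9.55
tcp_pos: [0.5165, 0.0137, -0.0059]
orientation: [-0.0, 0.726, 0.688, 0.0]
wrist_force: [-0.3, 0.2, -0.1]
finger_gap: 0.085
grip_force: 0.0
```

15 mm remain, so I go slowly and watch the force.

Request:
step_arm(deltas=[[0, 4, 0, 0, 0, 0, 1], [0.5, 4, 0, 0, 0, 0, 1], [0, 3, 0, 0, 0, 0, 1], [0, 2, 0, 0, 0, 0, 1]])

```text
clock: 9.95
tcp_pos: [0.5171, 0.0262, -0.0059]
orientation: [0.0, 0.726, 0.687, 0.0]
wrist_force: [1.4, -1.0, -0.1]
finger_gap: 0.0852
grip_force: 0.3
```

Request:
step_arm(deltas=[[0, 1, 0, 0, 0, 0, 1], [0, 1, 0, 0, 0, 0, 1]])

```text
clock: 10.15
tcp_pos: [0.5171, 0.0281, -0.0059]
orientation: [0.0, 0.726, 0.687, 0.0]
wrist_force: [0.0, -0.6, -1.0]
finger_gap: 0.0855
grip_force: 0.3
```

Request:
step_arm(deltas=[[0, 1, 0, 0, 0, 0, 1], [0, 1, 0, 0, 0, 0, 1]])

```text
clock: 10.35
tcp_pos: [0.5173, 0.0293, -0.0058]
orientation: [0.001, 0.727, 0.687, -0.0]
wrist_force: [1.2, -5.0, -0.4]
finger_gap: 0.0852
grip_force: 2.6
```

Request:
step_arm(deltas=[[0, 0.5, 0, 0, 0, 0, 1], [0, 0.5, 0, 0, 0, 0, 1]])

```text
clock: 10.55
tcp_pos: [0.5174, 0.0294, -0.0058]
orientation: [0.001, 0.727, 0.687, -0.001]
wrist_force: [-0.2, -7.5, -0.5]
finger_gap: 0.0856
grip_force: 4.1
```

Request:
step_arm(deltas=[[0, 0.8, 0, 0, 0, 0, 1], [0, 0, 0, 0, 0, 0, 1]])

```text
clock: 10.75
tcp_pos: [0.5174, 0.0295, -0.0057]
orientation: [0.002, 0.727, 0.687, -0.002]
wrist_force: [-0.0, -9.0, 0.0]
finger_gap: 0.0854
grip_force: 4.9
```

Request:
step_arm(deltas=[[0, -3, 0, 0, 0, 0, 1], [0, -15, 0, 0, 0, 0, 1], [0, -25, 10, 0, 0, 0, 1], [0, -40, 40, 0, 0, 0, 1], [0, -40, 40, 0, 0, 0, 1]])

```text
clock: 11.25
tcp_pos: [0.5158, -0.0828, 0.0749]
orientation: [-0.001, 0.726, 0.688, -0.0]
wrist_force: [0.6, -1.1, 1.2]
finger_gap: 0.0854
grip_force: 0.0
```

Request:
step_arm(deltas=[[0, -40, 30, 0, 0, 0, -1], [0, -20, 10, 0, 0, 0, -1], [0, 0, 0, 0, 0, 0, -1]])

```text
clock: 11.55
tcp_pos: [0.5187, -0.1458, 0.1172]
orientation: [0.003, 0.728, 0.686, 0.001]
wrist_force: [0.1, 0.4, -0.3]
finger_gap: 0.0437
grip_force: 0.0
```

```bash
python3 plate.py 200 300 185 250; python3 - <<'E'
import cv2,glob
f=sorted(glob.glob('pics/tc_*.png'),key=lambda s:int(s[8:-4]))[-1]
i=cv2.imread(f);cv2.imwrite('pics/crop1.png',cv2.resize(i[150:310,170:330],None,fx=3.7,fy=3.7,interpolation=2))
E
```

```text
plate [520.3 100.7] [120.8  95.1] 87.04
11.6 [ 0.5174298  -0.14372322  0.11564803] [8.06447734e-04 7.27445167e-01 6.86164979e-01 7.07992262e-04]
```

View pics/crop1.png

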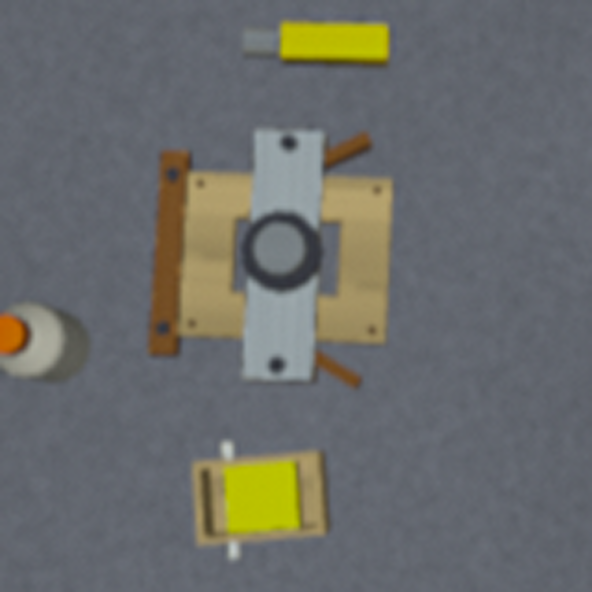

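The plate lies flush against the stop at (185,260) in the crop, its centre is within 1 mm of the jig origin, and the bystanders have not moved. Next is the punch.

Request:
step_arm(deltas=[[0.5, 45, 0, 0, 0, 0, -1], [0.5, 45, 0, 0, 0, 0, -1], [0.5, 45, 0, 0, 0, 0, -1], [0.5, 45, 0, 0, 0, 0, -1], [0.5, 45, 0, 0, 0, 0, -1]])

```text
clock: 12.1
tcp_pos: [0.5176, 0.0858, 0.1135]
orientation: [-0.001, 0.726, 0.688, -0.001]
wrist_force: [0.7, 0.1, -1.1]
finger_gap: -0.0
grip_force: 0.0
```

Request:
step_arm(deltas=[[0, 18, 0, 0, 0, 0, -1], [0, 0, -20, 0, 0, 0, -1], [0, 0, -20, 0, 0, 0, -1], [0, 0, 0, 0, 0, 0, -1], [0, 0, 0, 0, 0, 0, -1]])

```text
clock: 12.6
tcp_pos: [0.518, 0.1017, 0.074]
orientation: [-0.001, 0.726, 0.688, -0.001]
wrist_force: [0.0, -0.4, 0.3]
finger_gap: 0.0
grip_force: 0.0
```

Request:
step_arm(deltas=[[1, -1, -10, 0, 0, 0, -1], [1, -1, -10, 0, 0, 0, -1], [0, 0, -5, 0, 0, 0, -1], [0, 0, 0, 0, 0, 0, -1]])

```text
clock: 13.0
tcp_pos: [0.5208, 0.0988, 0.0489]
orientation: [-0.001, 0.727, 0.687, -0.001]
wrist_force: [-0.1, 0.5, 0.0]
finger_gap: 0.0002
grip_force: 0.0
```

Request:
step_arm(deltas=[[0, 0, -2, 0, 0, 0, -1], [0, 0, -2, 0, 0, 0, -1], [0, 0, 0, 0, 0, 0, -1]])

```text
clock: 13.3
tcp_pos: [0.5217, 0.099, 0.0461]
orientation: [0.0, 0.726, 0.687, 0.0]
wrist_force: [-1.0, -1.5, 2.4]
finger_gap: -0.0003
grip_force: 1.2
```

Request:
step_arm(deltas=[[0, 0, -1.5, 0, 0, 0, -1], [0, 0, -1.5, 0, 0, 0, -1], [0, 0, -1.5, 0, 0, 0, -1], [0, 0, 0, 0, 0, 0, -1]])

```text
clock: 13.7
tcp_pos: [0.5218, 0.099, 0.042]
orientation: [0.0, 0.726, 0.687, 0.0]
wrist_force: [-2.9, -1.9, 7.6]
finger_gap: -0.0005
grip_force: 3.8
```

Request:
step_arm(deltas=[[0, 0, -1, 0, 0, 0, -1], [0, 0, -1, 0, 0, 0, -1], [0, 0, 0, 0, 0, 0, -1]])

```text
clock: 14.0
tcp_pos: [0.5219, 0.099, 0.0418]
orientation: [0.001, 0.726, 0.687, 0.001]
wrist_force: [-7.4, -2.0, 21.1]
finger_gap: 0.0001
grip_force: 10.8
```

The tool met a hard stop at z = 0.0418 m with 21 N. The button top (bias-corrected) is at about 0.0478 m, so that is the full 6 mm. Next I release it and retreat.

Request:
step_arm(deltas=[[0, 0, 3, 0, 0, 0, -1], [0, 0, 10, 0, 0, 0, -1], [0, 0, 30, 0, 0, 0, -1], [0, 0, 45, 0, 0, 0, -1], [0, 0, 45, 0, 0, 0, -1]])

```text
clock: 14.5
tcp_pos: [0.5207, 0.0993, 0.1732]
orientation: [-0.001, 0.726, 0.687, -0.001]
wrist_force: [0.7, -0.1, -0.5]
finger_gap: -0.0
grip_force: 0.0
```

Request:
step_arm(deltas=[[0, -45, 10, 0, 0, 0, -1], [0, -45, 0, 0, 0, 0, -1], [0, -45, 0, 0, 0, 0, -1], [0, -45, 0, 0, 0, 0, -1], [0, -45, 0, 0, 0, 0, -1]])

```text
clock: 15.0
tcp_pos: [0.5214, -0.1274, 0.1825]
orientation: [0.0, 0.726, 0.687, 0.0]
wrist_force: [0.8, 0.3, 0.3]
finger_gap: 0.0002
grip_force: 0.0
```

Request:
step_arm(deltas=[[0, 0, 0, 0, 0, 0, -1], [0, 0, 0, 0, 0, 0, -1]])

```text
clock: 15.2
tcp_pos: [0.5213, -0.1267, 0.1821]
orientation: [-0.0, 0.727, 0.686, 0.0]
wrist_force: [-0.1, 0.7, -0.2]
finger_gap: 0.0002
grip_force: 0.0
```

```bash
python3 plate.py 200 300 185 250; python3 - <<'E'
from h import *
c=snap('top','t9.png');P=pts(c);print(np.percentile(P[212:224,240:252,2],[10,50,90]))
cv2.imwrite('pics/crop2.png',cv2.resize(c['image'][150:310,170:330,::-1],None,fx=3.7,fy=3.7))
E
```

```text
plate [520.3 100.7] [120.8  95.1] 87.04
15.25 [ 0.52129791 -0.12562743  0.18211022] [-5.49652739e-04  7.26696934e-01  6.86957966e-01  1.29886123e-04]
[0.04338134 0.04607771 0.04809141]
```

View pics/crop2.png

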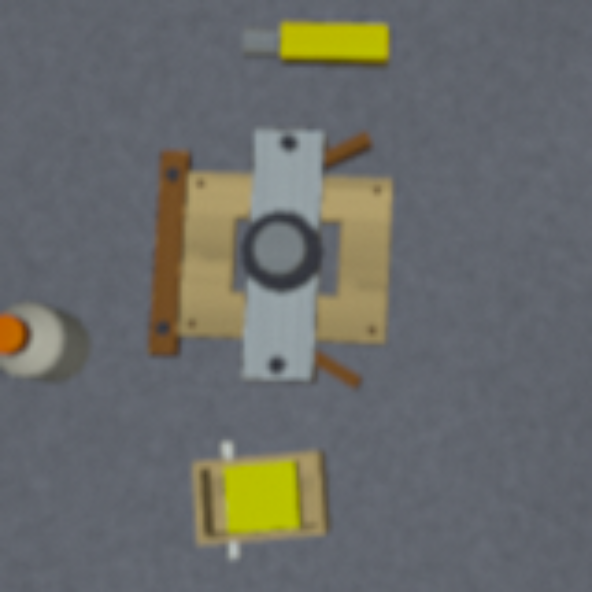

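The plate is unchanged against the stop, the punch at crop (278,250) is back up at its original height, and the bystanders have not moved.

```bash
python3 -c "
from workcell import *
print(hand_in())"
```

```text
the job is handed in; nothing more can be done
None
```

The plate lies square against the stop, the punch was pressed fully down and sprang back up, nothing else was moved, the arm is clear, and the job was handed in at about 15 s; no verdict was shown.

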